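# Balance the orbital shaker's carrier and start it

### The arm

A 6-joint arm with a two-finger parallel gripper is mounted at the origin on the work surface. World frame = base frame: x ahead of the robot, y to its left, z up, the work surface at z = 0. Lengths are in mm, angles in degrees, forces in N, time in s.
With the tool pointing down it reaches from about 400 to 825 mm from the base axis. Payload 7 kg.
Tool frame: the origin (TCP) lies midway between the tips of the shut fingers; the grasp point (between the pads) lies 19 mm behind it; z points along the fingers, y is the direction in which the jaws open and shut (so a half turn about z gives the same grasp; the last joint's range is limited). The gripper opens to 85 mm and grips with 20 to 120 N. Pads are 22 mm wide; open, the fingers measure 114 mm over their backs; the gripper's body (76 mm by 85 mm) begins 54 mm behind the grasp point. The pads swing forward as they close: fully open they stand 13 mm farther back than shut.
Start: joints at [79.876, 20.546, 0.682, 0, -70.136, -16.507], TCP at [302.569, 603.363, 231.302] pointing down, gripper open.
Joint ranges: [-176.03, 176.03], [-82.01, 121.73], [-58.28, 71.71], [-173.87, 95.51], [-174.79, -0.11], [-173.66, 173.66]. Speed limits (degrees/s): [136.94, 136.94, 172.46, 180, 180, 180].

### API

Orientations are given as a 3x3 rotation matrix whose columns are the frame's x, y, z axes.
In Python, from rig import bot, cams, job gives the robot as it stands.
- The arm moves only by the tool send_rows, never from a script. Its argument "deltas" is a list of rows, each a list of 3 entries, a list of its own where there are three numbers: the opening in per cent of the stroke, from 0 (shut) to 100 (fully open), then the shift along the tool's x, y, z in cm, then the turn about the tool's z in rad. A call has exactly 10 rows; each row shifts and turns the commanded pose from where the row before left it, along the tool's axes as they then stand; what a row does not reach is not made up. A row lasts 1/10 s, in which the tool goes at most 50 mm and 8.59 degrees, less where a joint would pass 70% of its speed; a pose out of reach is approached as far as the arm can. A call with a gripper value outside its range is refused whole. The fingers move at their own pace and stop on an object; "force" is the grip in N (left out, the last holds). Time passes only in rows, so rows that do not move let the fingers close, or fill a call up. It gives the time, the measured TCP pose, the force and the opening at its end, in the units of the state.
- bot.sense(): the state, without advancing time (a new reading comes with each control period).
- cams.capture(name): name is "scene" or "top"; returns a dict with "image" (480x640x3 uint8, red, green, blue), "depth" (480x640 float32, mm along the optical axis (not along the pixel's ray), 0 where there is no reading), "K" (3x3 intrinsics, pixels), "rvec" (rotation vector, rad) and "tvec" (3), from world to camera coordinates, as OpenCV has them. Camera axes: x right, y down, z forward; pixel columns grow to the right and rows downward; lengths in mm; the calibration is good to about 2 mm. A picture is of the moment at which its call begins.
- job.job_done(): hands the job in, once; it reports no verdict.
The state is a dict: "time": time; "joint_pos": joint angles; "joint_velocities": joint speeds; "tau": joint torques, N m; "tool_pos": TCP position; "eef_rot": TCP orientation; "force": force on the tool from outside, world axes, zero at the start; "ft_torque": the same for the moment, N m; "gripper_width": opening from 0.0 (shut) to 1.0 (fully open).
Only numpy, scipy, OpenCV 4.12 (cv2) and the standard library are available. Lean on these libraries where they do the work, as an engineer would, in place of code of your own. Each camera call takes 0.05 s, during which the arm holds its last target. There are 200 camera calls.

### The job

Get the orbital shaker ready and start it: take the pot that has lost its cap out of the carrier and stand it upright in the steel discard tray, and make the load even by standing a spare capped pot from the rubber mat, upright and right down, in every empty pocket, leaving the capped pots already loaded where they are. When the carrier is full of capped pots, twist the black pulse knob clockwise to its stop and let it spring back for a trial jolt, and after that press the round start button fully down and release it. Any spares left over stay standing on the bench, and the other things lying about are not to be disturbed.

Things in the scene. Friction and masses are not known exactly. Their poses are not given: they have to be found in the camera images.
- shaker: Orbital shaker, fixed: white box 250 x 250 mm, 75 mm high; grey level control deck along its front (-x, towards the robot), behind it a black carrier block 142 x 218 mm, top 107 mm above the bench, with six square pockets 46 mm wide, 20 mm deep, in two rows of three at 72 mm pitch. Origin: centre of the underside; +x to its back, +y to its left seen from the robot.
- pocket0 (a point): Centre of the floor of a pocket: front row, left (+y); axes as the shaker's. 87 mm above the bench; the pocket's mouth is 20 mm higher. At the start a pocket may be empty, hold a capped pot or hold the pot without a cap.
- pocket1 (a point): Centre of the floor of a pocket: front row, middle; axes as the shaker's. 87 mm above the bench; the pocket's mouth is 20 mm higher. At the start a pocket may be empty, hold a capped pot or hold the pot without a cap.
- pocket2 (a point): Centre of the floor of a pocket: front row, right (-y); axes as the shaker's. 87 mm above the bench; the pocket's mouth is 20 mm higher. At the start a pocket may be empty, hold a capped pot or hold the pot without a cap.
- pocket3 (a point): Centre of the floor of a pocket: back row, left (+y); axes as the shaker's. 87 mm above the bench; the pocket's mouth is 20 mm higher. At the start a pocket may be empty, hold a capped pot or hold the pot without a cap.
- pocket4 (a point): Centre of the floor of a pocket: back row, middle; axes as the shaker's. 87 mm above the bench; the pocket's mouth is 20 mm higher. At the start a pocket may be empty, hold a capped pot or hold the pot without a cap.
- pocket5 (a point): Centre of the floor of a pocket: back row, right (-y); axes as the shaker's. 87 mm above the bench; the pocket's mouth is 20 mm higher. At the start a pocket may be empty, hold a capped pot or hold the pot without a cap.
- loaded0: Capped sample pot that stands in one of the pockets at the start (None if absent): white, body 38 mm across and 42 mm high, then a ribbed grey screw cap 42 mm across and 18 mm high, 60 mm in all. Origin: centre of its underside, z up. Looks just like the spares. Leave it where it is.
- loaded1: Capped sample pot that stands in one of the pockets at the start (None if absent): white, body 38 mm across and 42 mm high, then a ribbed grey screw cap 42 mm across and 18 mm high, 60 mm in all. Origin: centre of its underside, z up. Looks just like the spares. Leave it where it is.
- loaded2: Capped sample pot that stands in one of the pockets at the start (None if absent): white, body 38 mm across and 42 mm high, then a ribbed grey screw cap 42 mm across and 18 mm high, 60 mm in all. Origin: centre of its underside, z up. Looks just like the spares. Leave it where it is.
- loaded3: Capped sample pot that stands in one of the pockets at the start (None if absent): white, body 38 mm across and 42 mm high, then a ribbed grey screw cap 42 mm across and 18 mm high, 60 mm in all. Origin: centre of its underside, z up. Looks just like the spares. Leave it where it is.
- loaded4: Capped sample pot that stands in one of the pockets at the start (None if absent): white, body 38 mm across and 42 mm high, then a ribbed grey screw cap 42 mm across and 18 mm high, 60 mm in all. Origin: centre of its underside, z up. Looks just like the spares. Leave it where it is.
- spare0: Spare capped pot, standing at the start on the rubber mat (250 x 155 mm, 2 mm thick) right of the shaker: white, body 38 mm across and 42 mm high, then a ribbed grey screw cap 42 mm across and 18 mm high, 60 mm in all, 50 to 100 g. Origin: centre of its underside, z up. Any spare may go in any empty pocket.
- spare1: Spare capped pot, standing at the start on the rubber mat (250 x 155 mm, 2 mm thick) right of the shaker: white, body 38 mm across and 42 mm high, then a ribbed grey screw cap 42 mm across and 18 mm high, 60 mm in all, 50 to 100 g. Origin: centre of its underside, z up. Any spare may go in any empty pocket.
- spare2: Spare capped pot, standing at the start on the rubber mat (250 x 155 mm, 2 mm thick) right of the shaker: white, body 38 mm across and 42 mm high, then a ribbed grey screw cap 42 mm across and 18 mm high, 60 mm in all, 50 to 100 g. Origin: centre of its underside, z up. Any spare may go in any empty pocket.
- spare3: Spare capped pot, standing at the start on the rubber mat (250 x 155 mm, 2 mm thick) right of the shaker: white, body 38 mm across and 42 mm high, then a ribbed grey screw cap 42 mm across and 18 mm high, 60 mm in all, 50 to 100 g. Origin: centre of its underside, z up. Any spare may go in any empty pocket.
- spare4: Spare capped pot, standing at the start on the rubber mat (250 x 155 mm, 2 mm thick) right of the shaker: white, body 38 mm across and 42 mm high, then a ribbed grey screw cap 42 mm across and 18 mm high, 60 mm in all, 50 to 100 g. Origin: centre of its underside, z up. Any spare may go in any empty pocket.
- open_pot: The pot without its cap, standing in one of the pockets at the start: the same white body, 38 mm across, 52 mm high, open at the top. About 40 g. Origin: centre of its underside, z up.
- tray: Discard tray of steel, fixed to the bench, left of the shaker: 120 x 120 mm, rim 22 mm high, walls and floor 3 mm, empty. Origin: centre of its underside; axes along its sides.
- pulse (a joint): Turn of the pulse knob in rad: 0 at rest, 1.0 at its stop, growing clockwise seen from above. A spring turns it back to 0 when let go (0.025 Nm at rest, 0.125 Nm at the stop).
- pulse_grip (a point): Point on the vertical axis of the pulse knob (left end of the control deck), at a good height to grip, 108 mm above the bench. The knob is a black upright bar 14 mm thick, 46 mm long, its top 9 mm above and its root 21 mm below this point, on a round skirt 48 mm across. x of this point runs along the bar and turns with it; at rest it is the shaker's x.
- start (a joint): Travel of the start button in m: 0 up, 0.006 fully down (5 N), spring return. Round grey button 28 mm across in a black collar, right end of the control deck; its centre is 87 mm in front of (-x) and 75 mm right of (-y) the shaker's origin in the shaker's axes; its top is 97 mm above the bench when up; pressed straight down.
- amber_bottle: Bystander: amber bottle 58 mm across, 115 mm high, beyond the mat. Origin: centre of its underside.
- stock_jar: Bystander: wider, taller jar than the pots, 66 mm across, 85 mm high, beyond the tray. It does not fit a pocket. Origin: centre of its underside.
Not all that is in view belongs to the job. Leave any orange look-alike of the spare1 alone.

How it is judged (in metres and radians):
On the way, in this order (a step that is already met when the one before it is completed fails the run):
1. every pocket holds a capped pot standing on its floor and the pot without a cap stands upright in the discard tray (distance between any of loaded0, loaded1, loaded2, loaded3, loaded4, spare0, spare1, spare2, spare3, spare4 and pocket0 below 0.01 m and distance between any of loaded0, loaded1, loaded2, loaded3, loaded4, spare0, spare1, spare2, spare3, spare4 and pocket1 below 0.01 m and distance between any of loaded0, loaded1, loaded2, loaded3, loaded4, spare0, spare1, spare2, spare3, spare4 and pocket2 below 0.01 m and distance between any of loaded0, loaded1, loaded2, loaded3, loaded4, spare0, spare1, spare2, spare3, spare4 and pocket3 below 0.01 m and distance between any of loaded0, loaded1, loaded2, loaded3, loaded4, spare0, spare1, spare2, spare3, spare4 and pocket4 below 0.01 m and distance between any of loaded0, loaded1, loaded2, loaded3, loaded4, spare0, spare1, spare2, spare3, spare4 and pocket5 below 0.01 m and x of open_pot in the frame of tray between -0.045 and 0.045 m and y of open_pot in the frame of tray between -0.045 and 0.045 m and z of open_pot in the frame of tray below 0.012 m and angle between open_pot's own z axis and vertical below 0.15 rad and angle between each of loaded0, loaded1, loaded2, loaded3, loaded4, spare0, spare1, spare2, spare3, spare4's own z axis and vertical below 0.25 rad), for 0.3 s.
2. the pulse knob is turned to its stop (distance between any of loaded0, loaded1, loaded2, loaded3, loaded4, spare0, spare1, spare2, spare3, spare4 and pocket0 below 0.01 m and distance between any of loaded0, loaded1, loaded2, loaded3, loaded4, spare0, spare1, spare2, spare3, spare4 and pocket1 below 0.01 m and distance between any of loaded0, loaded1, loaded2, loaded3, loaded4, spare0, spare1, spare2, spare3, spare4 and pocket2 below 0.01 m and distance between any of loaded0, loaded1, loaded2, loaded3, loaded4, spare0, spare1, spare2, spare3, spare4 and pocket3 below 0.01 m and distance between any of loaded0, loaded1, loaded2, loaded3, loaded4, spare0, spare1, spare2, spare3, spare4 and pocket4 below 0.01 m and distance between any of loaded0, loaded1, loaded2, loaded3, loaded4, spare0, spare1, spare2, spare3, spare4 and pocket5 below 0.01 m and value of joint pulse above 0.93 rad), for 0.05 s.
3. the pulse knob has been let go and has sprung back (value of joint pulse below 0.06 rad), for 0.1 s.
4. the start button is pressed fully down (distance between any of loaded0, loaded1, loaded2, loaded3, loaded4, spare0, spare1, spare2, spare3, spare4 and pocket0 below 0.01 m and distance between any of loaded0, loaded1, loaded2, loaded3, loaded4, spare0, spare1, spare2, spare3, spare4 and pocket1 below 0.01 m and distance between any of loaded0, loaded1, loaded2, loaded3, loaded4, spare0, spare1, spare2, spare3, spare4 and pocket2 below 0.01 m and distance between any of loaded0, loaded1, loaded2, loaded3, loaded4, spare0, spare1, spare2, spare3, spare4 and pocket3 below 0.01 m and distance between any of loaded0, loaded1, loaded2, loaded3, loaded4, spare0, spare1, spare2, spare3, spare4 and pocket4 below 0.01 m and distance between any of loaded0, loaded1, loaded2, loaded3, loaded4, spare0, spare1, spare2, spare3, spare4 and pocket5 below 0.01 m and value of joint start above 0.0052 m), for 0.05 s.
At the end, for the whole second after the job is handed in: every pocket holds one capped pot within 10 mm of the centre of its floor, all capped pots upright within 0.25 rad and at rest, the open pot upright (0.15 rad) on the tray's floor with its axis within 45 mm of the tray's centre along each side, knob back at rest and button up (all of step 1 and linear speed of each of spare0, spare1, spare2, spare3, spare4, open_pot below 0.02 m/s and height (world z) of each of spare0, spare1, spare2, spare3, spare4 below 0.1 m and value of joint pulse below 0.06 rad and value of joint start below 0.001 m); the robot touches nothing.
It fails at once if a capped pot that was already loaded is lifted out or shifted from its pocket (more than 25 mm) (distance of any of loaded0, loaded1, loaded2, loaded3, loaded4 from where it was at the start of the episode above 0.025 m).
It fails at once if a bystander is shifted more than 30 mm or tipped (distance of any of amber_bottle, stock_jar from where it was at the start of the episode above 0.03 m or angle between any of amber_bottle, stock_jar's own z axis and vertical above 0.5 rad).
Of loaded0, loaded1, loaded2, loaded3, loaded4 only 1 to 3 are there at a start; the rules pass over those that are not, and their reading is None.
At some moment in a run one of spare0, spare1, spare2, spare3, spare4 may be knocked a few centimetres aside while the robot is not near it.
It also fails if it takes over 210 s, if anything falls off the work surface, if the arm or the gripper's body presses on something with over 40 N, if the wrist force passes 120 N, or if a joint passes its speed limit or range.

## Working session

There is one attempt and no reset: what is moved stays moved. The work goes in short steps, Python scripts to look and compute and a tool call to move; the robot and the scene stay as the last step left them, time stands still between calls to the robot, and variables do not carry over. Pictures are saved under pics/ and viewed, about 12 in all and at most 16, crops included, and the job is handed in when it is done.

Besides the shell and the picture viewer there is one more tool, called by a JSON object that holds its "api" and its "payload". send_rows: Moves the arm, as the interface text tells. Its arguments: {"type":"object","properties":{"deltas":{"type":"array"},"force":{"type":"number"}},"required":["deltas"]}

```bash
ls; mkdir -p pics
cat > h.py <<'E'
import numpy as np, cv2
from rig import bot, cams, job
def cap(n):
    c=cams.capture(n); R,_=cv2.Rodrigues(np.array(c['rvec'],float)); c['R']=R; c['t']=np.array(c['tvec'],float).ravel(); c['K']=np.array(c['K'],float); return c
def cloud(c):
    v,u=np.mgrid[0:480,0:640]; d=c['depth'].astype(float)
    K=c['K']; P=np.stack([(u-K[0,2])/K[0,0]*d,(v-K[1,2])/K[1,1]*d,d],-1)
    W=(P-c['t'])@c['R']; W[d==0]=np.nan; return W
def ray(c,u,v,z):
    K=c['K']; r=c['R'].T@np.array([(u-K[0,2])/K[0,0],(v-K[1,2])/K[1,1],1]); o=-c['R'].T@c['t']; return o+r*(z-o[2])/r[2]
def proj(c,p):
    q=c['K']@(c['R']@np.array(p,float)+c['t']); return q[:2]/q[2]
def save(c,n,box=None,s=1):
    im=c['image'][:,:,::-1]
    if box: x0,y0,x1,y1=box; im=im[y0:y1,x0:x1]
    cv2.imwrite('pics/'+n,cv2.resize(im,None,fx=s,fy=s,interpolation=cv2.INTER_CUBIC))
E
python3 - <<'E'
from h import *
for n in('top','scene'):
    c=cap(n); save(c,n+'0.png'); print(n,-c['R'].T@c['t'],c['K'][0,0])
    np.savez(n+'0.npz',**c)
print({k:np.round(v,3) for k,v in bot.sense().items()})
E
```

```text
pics
top [ 413.63831268    2.58319513 1349.69367035] 623.8584803529108
scene [1380.6279047   534.96832271 1160.25031402] 619.5715472648156
{'time': np.float64(0.1), 'joint_pos': array([ 7.9877e+01,  2.0587e+01,  6.4200e-01, -1.6000e-02, -7.0135e+01,
       -1.6508e+01]), 'joint_velocities': array([-0.041, -0.023,  0.154,  0.031, -0.039,  0.038]), 'tau': array([-2.0000e-03, -5.8477e+01,  2.9411e+01,  6.9550e+00, -3.0000e-03,
        0.0000e+00]), 'tool_pos': array([302.403, 603.027, 230.483]), 'eef_rot': array([[ 0.894, -0.448, -0.001],
       [-0.448, -0.894, -0.001],
       [ 0.   ,  0.001, -1.   ]]), 'force': array([ 0.717, -0.326,  0.618]), 'ft_torque': array([-0.008, -0.005, -0.017]), 'gripper_width': np.float64(0.998)}
```

View pics/top0.png

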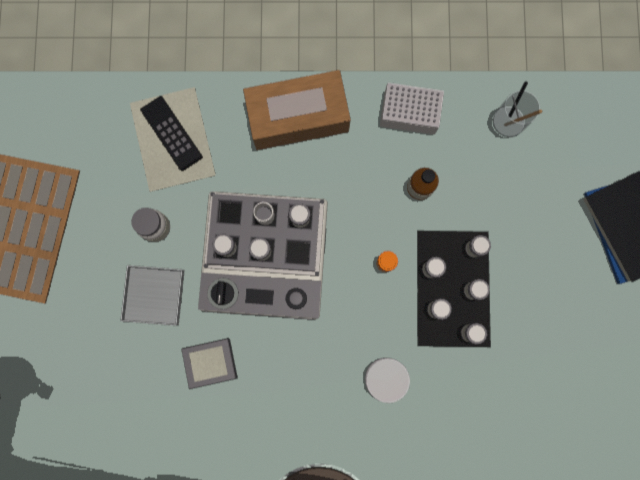

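View pics/scene0.png

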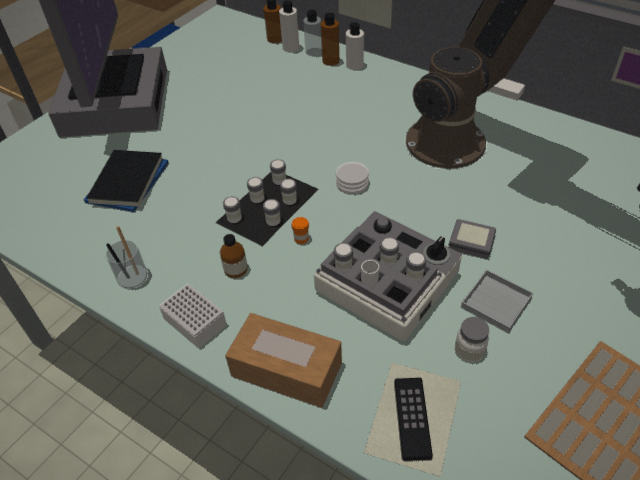

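```bash
cat > m.py <<'E'
from h import *
def blobs(W,lo,hi,box,amin=40):
    x0,y0,x1,y1=box; m=np.zeros((480,640),np.uint8)
    z=np.nan_to_num(W[...,2]); m[y0:y1,x0:x1]=((z>lo)&(z<hi))[y0:y1,x0:x1]
    n,l,s,_=cv2.connectedComponentsWithStats(m)
    for i in range(1,n):
        if s[i,4]<amin: continue
        p=W[l==i]; (x,y),r=cv2.minEnclosingCircle(p[:,:2].astype(np.float32))
        (cx,cy),wh,a=cv2.minAreaRect(p[:,:2].astype(np.float32))
        v,u=np.nonzero(l==i)
        print(s[i,4],'px',(int(u.mean()),int(v.mean())),'mean',np.round(p.mean(0),1),'z sd',round(p[:,2].std(),1),'circ',round(x,1),round(y,1),round(r,1),'rect',np.round([cx,cy,*wh,a],1))
E
python3 - <<'E'
from m import *
c=dict(np.load('top0.npz')); W=cloud(c)
print('mat caps');blobs(W,53,70,(405,220,500,355))
print('carrier');blobs(W,102,112,(195,185,335,325),20)
print('pots');blobs(W,125,155,(195,185,335,280),20)
print('deck/knob');blobs(W,80,101,(195,270,335,325),20);blobs(W,108,125,(195,270,335,325),5)
print('tray');blobs(W,15,27,(110,255,195,335));print('bench');print(np.nanmedian(W[330:345,80:120,2]),np.nanmedian(W[160:200,230:240,2]))
print('bystanders');blobs(W,75,95,(120,200,175,245));blobs(W,20,130,(400,160,445,205))
save(c,'shk.png',(190,180,340,330),4)
E
```

```text
mat caps
333 px (479, 244) mean [ 575.4 -330.    62.2] z sd 3.0 circ 575.5 -331.1 21.7 rect [ 575.9 -330.7   41.6   40.3   40. ]
328 px (435, 266) mean [ 530.3 -236.4   62.7] z sd 2.7 circ 530.9 -236.0 22.0 rect [ 531.6 -236.2   40.7   41.6   71.1]
337 px (478, 288) mean [ 484.5 -324.4   62.4] z sd 2.9 circ 484.6 -324.9 21.5 rect [ 484.  -325.1   41.4   41.3   61.4]
341 px (440, 308) mean [ 444.3 -245.3   62.2] z sd 3.0 circ 444.5 -246.0 21.9 rect [ 444.5 -245.2   41.4   41.8   18.6]
353 px (475, 332) mean [ 394.5 -315.8   62.4] z sd 2.9 circ 394.8 -316.6 22.1 rect [ 394.3 -316.7   41.2   40.9   76.5]
carrier
4163 px (263, 231) mean [596.2 115.8 107.7] z sd 2.2 circ 596.9 116.8 129.4 rect [597.2 117.  218.6 143.3  86. ]
116 px (263, 211) mean [636.7 116.1 104.5] z sd 1.8 circ 636.0 116.8 16.8 rect [6.363e+02 1.164e+02 2.820e+01 3.060e+01 2.000e-01]
pots
107 px (263, 211) mean [631.9 114.4 136.9] z sd 4.8 circ 631.9 114.9 20.0 rect [632.  114.7  39.1  37.   89. ]
374 px (299, 213) mean [625.6  42.6 147.5] z sd 3.6 circ 626.4 42.7 21.7 rect [626.5  43.2  41.4  41.1  25.4]
378 px (223, 
[... 494 characters left out ...]
6  90.9] z sd 5.4 circ 465.4 51.4 25.6 rect [464.4  49.3  46.5  42.5  89.4]
169 px (219, 291) mean [474.1 199.4 117.5] z sd 2.8 circ 473.9 199.8 22.4 rect [473.9 200.3  14.4  44.2  85.9]
tray
158 px (125, 292) mean [477.5 416.3  21.3] z sd 3.1 circ 477.1 407.8 60.7 rect [477.1 409.8  26.  120.2  84. ]
170 px (174, 299) mean [462.7 310.1  21.9] z sd 3.0 circ 470.0 326.7 64.4 rect [470.3 325.5  52.3 120.8  84.4]
bench
1.5456616552552922 2.0751523809323063
bystanders
642 px (145, 220) mean [621.2 360.9  86. ] z sd 3.0 circ 621.6 362.1 29.4 rect [621.7 361.9  57.1  56.9  62.4]
743 px (422, 182) mean [ 703.2 -210.8   80.5] z sd 24.5 circ 710.3 -215.9 29.3 rect [ 709.8 -215.6   57.4   56.3   72.6]
```

View pics/shk.png

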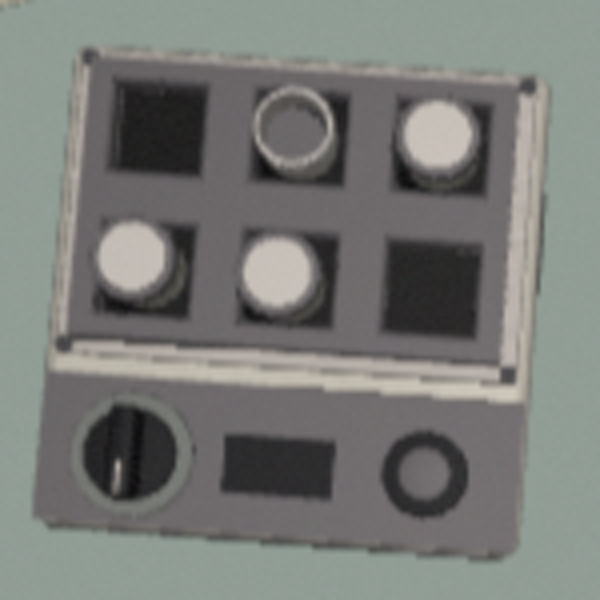

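Top view: the empty pockets are pocket3 (back left, crop 160,128) and pocket2 (front right, crop 432,288). The open pot is in pocket4 (crop 293,127), a ring with a dark inside. Capped pots stand in pockets 0, 1 and 5. The five spares on the mat are at px (479,244), (435,266), (478,288), (440,308) and (475,332), each with a white top 42 mm across at z 62. The orange look-alike at (388,261) is off the mat, so I leave it. Shaker yaw is about -4°.

{"api": "send_rows", "payload": {"deltas": [[65,[0,0,0],-0.131],[65,[0,0,0],-0.131],[65,[0,0,0],-0.132],[65,[2.6,3.3,0],0],[65,[2.6,3.3,0],0],[65,[2.6,3.3,0],0],[65,[2.6,3.3,0],0],[65,[2.6,3.3,0],0],[65,[2.6,3.3,0],0],[65,[2.6,3.3,0],0]], "force": 50}}

```text
time: 1.1
tool_pos: [468.3, 358.4, 231.1]
eef_rot: [[0.998, -0.071, -0.0], [-0.071, -0.998, -0.0], [-0.0, 0.0, -1.0]]
force: [0.9, 0.5, 0.5]
gripper_width: 0.652
```

```bash
cat >> h.py <<'E'
C=np.array([597.2,117.0]); a=np.radians(-4); ex=np.array([np.cos(a),np.sin(a)]); ey=np.array([-ex[1],ex[0]])
PK=[C+sx*36*ex+sy*72*ey for sx in(-1,1) for sy in(1,0,-1)]
def tgt(p,yaw=-94.0):
    s=bot.sense(); R=np.array(s['eef_rot']); d=R.T@(np.array(p,float)-s['tool_pos'])
    psi=np.degrees(np.arctan2(R[1,1],R[0,1]))
    print('t',round(s['time'],2),'tcp',np.round(s['tool_pos'],1),'psi',round(psi,2),'need cm',np.round(d/10,2),'turn',round(np.radians(psi-yaw),3),'j6',round(s['joint_pos'][5],1),'w',round(float(s['gripper_width']),3),'F',np.round(s['force'],1))
E
python3 - <<'E'
from h import *
c=dict(np.load('top0.npz'))
print(np.round(PK,1))
for q in([(387,240),(482,243),(476,338),(382,332)],[(115,78),(210,83),(200,175),(107,170)]):
    print(np.mean([ray(c,190+u/4-.4,180+v/4-.4,107)[:2] for u,v in q],0))
print('btn',ray(c,190+425/4-.4,180+475/4-.4,97))
tgt([632,114.9,230])
E
```

```text
[[566.3 191.3]
 [561.3 119.5]
 [556.3  47.7]
 [638.1 186.3]
 [633.1 114.5]
 [628.1  42.7]]
[555.29275167  46.89478238]
[637.45427498 185.94739277]
btn [462.29389939  50.07427946  97.        ]
t 1.1 tcp [468.3 358.4 231.1] psi -94.05 need cm [18.05 23.14  0.11] turn -0.001 j6 29.6 w 0.652 F [0.9 0.5 0.5]
```

{"api": "send_rows", "payload": {"deltas": [[65,[2.25,2.9,0],0],[65,[2.25,2.9,0],0],[65,[2.25,2.9,0],0],[65,[2.25,2.9,0],0],[65,[2.25,2.9,0],0],[65,[2.25,2.9,0],0],[65,[2.25,2.9,0],0],[65,[2.25,2.9,0],0],[65,[0,0,2],0],[65,[0,0,2],0]]}}

```text
time: 2.1
tool_pos: [631.5, 114.6, 190.6]
eef_rot: [[0.997, -0.073, 0.0], [-0.073, -0.997, 0.0], [0.0, -0.0, -1.0]]
force: [-1.0, -0.6, -0.7]
gripper_width: 0.646
```

Run:
```python
from h import *
tgt([632,114.9,113]); print(np.round(bot.sense()['joint_pos'],1))
```

```text
t 2.1 tcp [631.5 114.6 190.6] psi -94.2 need cm [ 0.05 -0.04  7.76] turn -0.003 j6 58.1 w 0.646 F [-1.  -0.6 -0.7]
[ 27.7  19.   -7.1  -0.  -63.9  58.1]
```

{"api": "send_rows", "payload": {"deltas": [[65,[0.05,0,2],0],[65,[0,0,2],0],[65,[0,0,2],0],[65,[0,0,1.2],0],[65,[0,0,0.5],0],[40,[0,0,0],0],[35,[0,0,0],0],[30,[0,0,0],0],[30,[0,0,0],0],[30,[0,0,0],0]], "force": 40}}

```text
time: 3.1
tool_pos: [631.6, 116.0, 114.9]
eef_rot: [[0.998, -0.071, 0.001], [-0.071, -0.998, 0.0], [0.001, -0.0, -1.0]]
force: [-0.2, 0.0, -0.6]
gripper_width: 0.431
```

{"api": "send_rows", "payload": {"deltas": [[30,[0,0,-0.5],0],[30,[0,0,-1.5],0],[30,[0,0,-2],0],[30,[0,0,-2],0],[30,[0,0,-2],0],[30,[0,0,-1.5],0],[30,[0,0,-0.5],0],[30,[-1,-2,0],0],[30,[-2,-3,0],0],[30,[-2,-3,0],0]]}}

```text
time: 4.1
tool_pos: [586.5, 199.6, 213.7]
eef_rot: [[0.997, -0.072, -0.001], [-0.072, -0.997, -0.0], [-0.001, 0.0, -1.0]]
force: [-0.7, 0.8, -0.5]
gripper_width: 0.429
```

Run:
```python
from h import *
c=dict(np.load('top0.npz')); W=cloud(c)
z=W[...,2]; m=np.zeros((480,640),bool); m[255:335,110:195]=True
m&=(z>14)&(z<30)
p=W[m][:,:2].astype(np.float32); r=cv2.minAreaRect(p); print(r)
print(np.mean([ray(c,u,v,22)[:2] for u,v in[(128,267),(184,268),(181,324),(123,322)]],0))
tgt([*r[0],31],-94)
save(cap('top'),'a.png',(100,180,340,340),3)
```

```text
((473.0516357421875, 360.26177978515625), (122.634765625, 120.02706146240234), 85.67594909667969)
[471.4360727  354.94924489]
t 4.1 tcp [586.5 199.6 213.7] psi -94.15 need cm [-12.46 -15.21  18.28] turn -0.003 j6 49.0 w 0.429 F [-0.7  0.8 -0.5]
```

View pics/a.png

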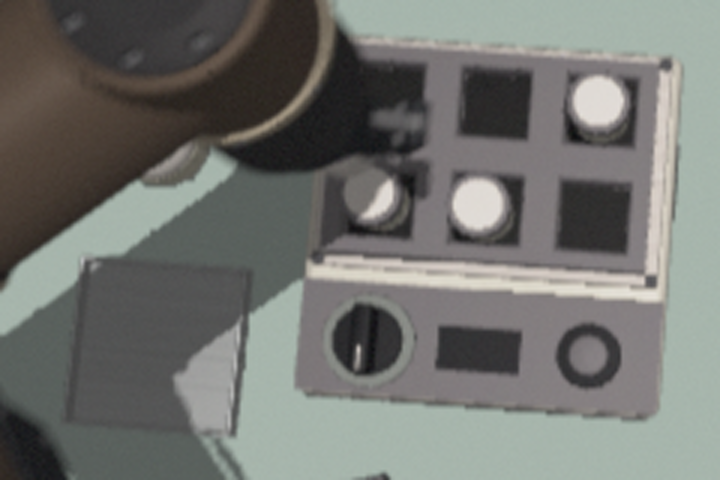

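{"api": "send_rows", "payload": {"deltas": [[30,[-2,-2.5,0],0],[30,[-2.5,-3,0],0],[30,[-2.5,-3,0],0],[30,[-2.5,-3,0],0],[30,[-2,-2.5,0],0],[30,[-1,-1.2,1],0],[30,[0,0,3],0],[30,[0,0,3],0],[30,[0,0,3],0],[30,[0,0,2],0]]}}

```text
time: 5.15
tool_pos: [472.3, 358.2, 91.3]
eef_rot: [[0.997, -0.071, -0.002], [-0.071, -0.997, -0.002], [-0.002, 0.003, -1.0]]
force: [-0.2, -0.8, -0.9]
gripper_width: 0.432
```

{"api": "send_rows", "payload": {"deltas": [[30,[0,0,2],0],[30,[0,0,2],0],[30,[0,0,1],0],[30,[0,0,0.7],0],[30,[0,0,0.3],0],[30,[0,0,0],0],[30,[0,0,0],0],[30,[0,0,0],0],[30,[0,0,0],0],[30,[0,0,0],0]]}}

```text
time: 6.15
tool_pos: [473.4, 359.9, 34.7]
eef_rot: [[0.997, -0.071, 0.0], [-0.071, -0.997, 0.001], [0.0, -0.001, -1.0]]
force: [-0.1, -0.0, -0.1]
gripper_width: 0.429
```

{"api": "send_rows", "payload": {"deltas": [[30,[0,0,0.2],0],[30,[0,0,0.15],0],[30,[0,0,0],0],[50,[0,0,0],0],[60,[0,0,0],0],[65,[0,0,0],0],[65,[0,0,0],0],[65,[0,0,-1],0],[65,[0,0,-3],0],[65,[0,0,-4],0]]}}

```text
time: 7.15
tool_pos: [472.4, 358.6, 110.6]
eef_rot: [[0.997, -0.071, -0.002], [-0.071, -0.997, -0.003], [-0.002, 0.003, -1.0]]
force: [0.0, 1.1, -0.1]
gripper_width: 0.651
```

Run:
```python
from h import *
tgt([530.9,-236.0,230])
```

```text
t 7.15 tcp [472.4 358.6 110.6] psi -94.07 need cm [ 10.02  58.94 -11.77] turn -0.001 j6 29.9 w 0.651 F [ 0.   1.1 -0.1]
```

{"api": "send_rows", "payload": {"deltas": [[65,[0,0,-4],0],[65,[0,0,-4],0],[65,[0.5,2.5,0],0],[65,[0.7,4,0],0],[65,[0.7,4,0],0],[65,[0.7,4,0],0],[65,[0.7,4,0],0],[65,[0.7,4,0],0],[65,[0.7,4,0],0],[65,[0.7,4,0],0]]}}

```text
time: 8.15
tool_pos: [505.5, 50.0, 191.9]
eef_rot: [[0.998, -0.07, 0.001], [-0.07, -0.998, 0.001], [0.001, -0.001, -1.0]]
force: [0.7, 0.4, -0.3]
gripper_width: 0.654
```

{"api": "send_rows", "payload": {"deltas": [[65,[0.7,4,0],0],[65,[0.7,4,0],0],[65,[0.7,4,0],0],[65,[0.7,4,0],0],[65,[0.7,4,0],0],[65,[0.7,4,0],0],[65,[0.3,2.5,0],0],[65,[0,0,0],0],[65,[0,0,0],0],[65,[0,0,0],0]]}}

```text
time: 9.15
tool_pos: [531.6, -215.4, 191.3]
eef_rot: [[0.998, -0.07, 0.0], [-0.07, -0.998, 0.0], [0.0, -0.0, -1.0]]
force: [0.0, 0.1, 0.1]
gripper_width: 0.65
```

Run:
```python
from m import *
c=cap('top'); W=cloud(c); blobs(W,53,70,(400,210,510,360),20); blobs(W,20,60,(110,255,195,335),10)
tgt([530.9,-236.0,36]); save(c,'b.png',(100,180,520,360),1.9)
```

```text
150 px (432, 270) mean [ 522.2 -231.3   62.2] z sd 2.8 circ 526.1 -234.4 20.1 rect [ 521.9 -231.2   40.1   19.3   53.2]
344 px (478, 288) mean [ 484.5 -324.1   62.3] z sd 2.9 circ 485.0 -325.4 21.9 rect [ 484.9 -324.2   42.1   40.7   39.5]
341 px (440, 308) mean [ 444.2 -245.3   62.2] z sd 3.0 circ 444.5 -246.5 21.7 rect [ 444.9 -246.1   41.5   41.7   51.9]
350 px (475, 332) mean [ 394.5 -316.    62.1] z sd 2.9 circ 394.3 -317.0 22.0 rect [ 3.940e+02 -3.166e+02  4.060e+01  4.180e+01  2.000e-01]
13 px (127, 267) mean [529.6 414.7  22.7] z sd 1.9 circ 529.0 413.3 6.7 rect [529.2 414.9   4.4  13.3  85.8]
35 px (141, 265) mean [533.4 383.8  23.6] z sd 2.5 circ 533.6 383.0 23.9 rect [533.5 383.   47.8   3.3  85.7]
18 px (159, 267) mean [530.2 343.9  23.9] z sd 2.4 circ 530.0 343.2 11.3 rect [530.2 343.2  22.4   2.5  88.7]
24 px (175, 269) mean [527.1 311.3  23.6] z sd 1.7 circ 525.0 312.8 16.8 rect [526.4 312.5  33.4   6.7  80.1]
73 px (123, 293) mean [474.2 418.7  23.8] z sd 2.2 circ 473.8 417.9 44.7 rect [473.8 418.6   5.5  89.5  84.7]
41 px (179, 287) mean [488.3 300.8  23.4] z sd 2.2 circ 486.6 300.8 29.8 rect [486.6 300.6   4.3  59.6  86.4]
269 px (148, 293) mean [475.  362.4  38.4] z sd 13.4 circ 475.8 361.3 20.3 rect [475.4 361.1  39.1  37.6  51.4]
29 px (176, 312) mean [434.5 304.9  23.6] z sd 2.3 circ 433.6 304.8 19.1 rect [433.6 304.5   4.2  38.1  86.1]
24 px (126, 319) mean [419.1 411.1  23.4] z sd 1.6 circ 419.3 409.5 15.1 rect [420.1 409.3  30.    6.7  82.9]
13 px (155, 322) mean [413.7 350.1  22.7] z sd 1.6 circ 414.6 350.3 6.2 rect [4.136e+02 3.503e+02 2.100e+00 1.230e+01 1.000e-01]
16 px (165, 323) mean [411.9 327.2  23.5] z sd 2.3 circ 412.6 329.2 10.6 rect [4.115e+02 3.292e+02 2.100e+00 2.130e+01 2.000e-01]
t 9.2 tcp [ 531.7 -215.2  191.2] psi -94.01 need cm [ 0.06  2.08 15.52] turn -0.0 j6 88.5 w 0.648 F [-0.1 -0.   0.3]
```

View pics/b.png

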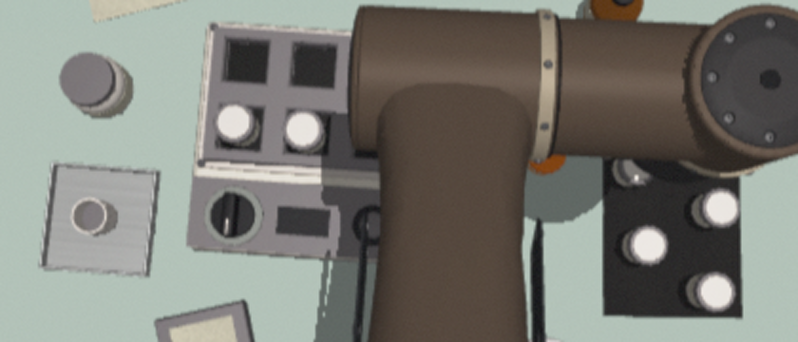

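{"api": "send_rows", "payload": {"deltas": [[65,[0,1,2],0],[65,[0,1.1,3],0],[65,[0,0,3],0],[65,[0,0,3],0],[65,[0,0,2.5],0],[65,[0,0,1.5],0],[65,[0,0,0.7],0],[65,[0,0,0.3],0],[65,[0,0,0],0],[65,[0,0,0],0]]}}

```text
time: 10.2
tool_pos: [530.9, -236.7, 31.8]
eef_rot: [[0.998, -0.07, 0.002], [-0.07, -0.998, -0.0], [0.002, 0.0, -1.0]]
force: [-0.7, 0.2, 0.3]
gripper_width: 0.652
```

{"api": "send_rows", "payload": {"deltas": [[35,[0,0,0],0],[35,[0,0,0],0],[35,[0,0,0],0],[35,[0,0,0],0],[35,[0,0,0],0],[35,[0,0,-1],0],[35,[0,0,-2],0],[35,[0,0,-3],0],[35,[0,0,-3],0],[35,[0,0,-3],0]], "force": 50}}

```text
time: 11.2
tool_pos: [529.8, -236.8, 152.5]
eef_rot: [[0.997, -0.071, -0.0], [-0.071, -0.997, 0.0], [-0.0, -0.0, -1.0]]
force: [0.8, -0.3, -2.1]
gripper_width: 0.474
```

Run:
```python
from h import *
tgt([*PK[2],210])
```

```text
t 11.2 tcp [ 529.8 -236.8  152.5] psi -94.07 need cm [  0.62 -28.57  -5.75] turn -0.001 j6 90.7 w 0.474 F [ 0.8 -0.3 -2.1]
```

{"api": "send_rows", "payload": {"deltas": [[35,[0,0,-3],0],[35,[0,-1,-2.5],0],[35,[0.1,-3,0],0],[35,[0.1,-4,0],0],[35,[0.1,-4,0],0],[35,[0.1,-4,0],0],[35,[0.1,-4,0],0],[35,[0.1,-4,0],0],[35,[0,-3.5,0],0],[35,[0,-1,0],0]]}}

```text
time: 12.2
tool_pos: [556.3, 49.8, 206.3]
eef_rot: [[0.998, -0.068, 0.0], [-0.068, -0.998, 0.001], [0.0, -0.001, -1.0]]
force: [0.2, 0.1, -0.8]
gripper_width: 0.478
```

Run:
```python
from h import *
tgt([*PK[2],117])
```

```text
t 12.2 tcp [556.3  49.8 206.3] psi -93.92 need cm [0.01 0.22 8.93] turn 0.001 j6 60.9 w 0.478 F [ 0.2  0.1 -0.8]
```

{"api": "send_rows", "payload": {"deltas": [[35,[0,0,1.5],0],[35,[0,0,2],0],[35,[0,0,1.5],0],[35,[0,0,1],0],[35,[0,0,0],0],[35,[0,0,0],0],[35,[0,0,0],0],[35,[0,0,0],0],[35,[0,0,0],0],[35,[0,0,0],0]]}}

```text
time: 13.2
tool_pos: [556.5, 47.0, 146.1]
eef_rot: [[0.997, -0.071, 0.0], [-0.071, -0.997, 0.0], [0.0, -0.0, -1.0]]
force: [-0.4, 1.0, -0.3]
gripper_width: 0.477
```

Run:
```python
from h import *
tgt([*PK[2],117])
```

```text
t 13.2 tcp [556.5  47.  146.1] psi -94.05 need cm [-0.03 -0.06  2.91] turn -0.001 j6 61.0 w 0.477 F [-0.4  1.  -0.3]
```

{"api": "send_rows", "payload": {"deltas": [[35,[0,0,0.7],0],[35,[0,0,0.7],0],[35,[0,0,0.7],0],[35,[0,0,0.5],0],[35,[0,0,0.3],0],[35,[0,0,0],0],[35,[0,0,0],0],[35,[0,0,0],0],[35,[0,0,0],0],[35,[0,0,0],0]]}}

```text
time: 14.2
tool_pos: [556.4, 46.9, 117.0]
eef_rot: [[0.998, -0.071, 0.0], [-0.071, -0.998, -0.0], [0.0, 0.0, -1.0]]
force: [-0.0, -3.1, 5.1]
gripper_width: 0.478
```

Slight contact on the floor, so it is right down. Release and lift.

{"api": "send_rows", "payload": {"deltas": [[50,[0,0,0],0],[58,[0,0,0],0],[62,[0,0,0],0],[62,[0,0,0],0],[62,[0,0,-1],0],[62,[0,0,-2],0],[62,[0,0,-3],0],[62,[0,0,-2],0],[62,[0.2,2,0],0],[62,[0.2,3,0],0]]}}

```text
time: 15.2
tool_pos: [557.6, -2.5, 198.6]
eef_rot: [[0.998, -0.068, 0.003], [-0.068, -0.998, 0.001], [0.003, -0.001, -1.0]]
force: [0.9, 0.0, -0.7]
gripper_width: 0.62
```

Run:
```python
from m import *
c=cap('top'); W=cloud(c); blobs(W,53,70,(400,210,510,360),20); print('shk');blobs(W,125,155,(195,185,335,280),20)
tgt([484.8,-325.0,195]);tgt([444.5,-246.0,195])
```

```text
332 px (480, 244) mean [ 575.5 -330.1   62.3] z sd 2.8 circ 575.9 -331.0 21.6 rect [ 575.5 -330.4   41.6   41.1   26.6]
342 px (478, 288) mean [ 484.6 -324.3   62.3] z sd 3.0 circ 484.5 -325.0 22.1 rect [ 484.4 -324.2   42.    41.7   30.8]
339 px (440, 308) mean [ 444.2 -245.4   62.6] z sd 2.9 circ 444.5 -246.5 21.6 rect [ 444.9 -245.9   40.6   42.1   43.5]
344 px (475, 332) mean [ 394.5 -316.    62.4] z sd 2.8 circ 393.8 -317.2 21.9 rect [ 394.1 -316.6   40.9   40.6   88.8]
shk
56 px (299, 257) mean [539.9  41.8 145.9] z sd 4.7 circ 541.2 42.9 14.2 rect [539.2  42.2   8.3  28.4  19.8]
t 15.25 tcp [556.6  -6.2 198.1] psi -94.02 need cm [-4.92 32.3   0.31] turn -0.0 j6 66.4 w 0.621 F [-0.4 -3.1 -0.8]
t 15.25 tcp [556.6  -6.2 198.1] psi -94.02 need cm [-9.5 24.7  0.3] turn -0.0 j6 66.4 w 0.621 F [-0.4 -3.1 -0.8]
```

{"api": "send_rows", "payload": {"deltas": [[65,[-1,2.7,0],0],[65,[-1.3,3.5,0],0],[65,[-1.5,3.9,0],0],[65,[-1.5,3.9,0],0],[65,[-1.5,3.9,0],0],[65,[-1.4,3.5,0],0],[65,[-1,2.5,1],0],[65,[-0.3,0.8,2],0],[65,[0,0,3],0],[65,[0,0,3],0]]}}

```text
time: 16.25
tool_pos: [444.9, -243.4, 107.1]
eef_rot: [[0.997, -0.072, 0.002], [-0.072, -0.997, -0.0], [0.002, 0.0, -1.0]]
force: [0.3, -0.8, -0.0]
gripper_width: 0.649
```

Run:
```python
from m import *
c=cap('top'); W=cloud(c); blobs(W,53,70,(400,210,510,360),20)
tgt([444.5,-246.2,32])
```

```text
333 px (480, 244) mean [ 575.6 -330.    62.6] z sd 2.9 circ 576.4 -331.3 22.2 rect [ 576.2 -330.6   41.7   41.5   77.3]
132 px (474, 337) mean [ 384.2 -312.9   62.1] z sd 2.8 circ 390.0 -315.1 20.5 rect [ 383.1 -313.1   41.    17.4   73.6]
t 16.3 tcp [ 441.9 -242.4  102.1] psi -94.17 need cm [0.32 0.37 7.01] turn -0.003 j6 92.3 w 0.646 F [-3.2  0.1 -5.2]
```

{"api": "send_rows", "payload": {"deltas": [[65,[0,0,0],0],[65,[0,0.1,2],0],[65,[0,0.1,2],0],[65,[0,0,1.5],0],[65,[0,0,0.7],0],[65,[0,0,0.3],0],[65,[0,0,0],0],[65,[0,0,0],0],[65,[0,0,0],0],[65,[0,0,0],0]]}}

```text
time: 17.3
tool_pos: [444.8, -244.8, 42.4]
eef_rot: [[0.998, -0.071, 0.001], [-0.071, -0.998, -0.0], [0.001, 0.0, -1.0]]
force: [-0.1, 0.6, 0.5]
gripper_width: 0.648
```

{"api": "send_rows", "payload": {"deltas": [[65,[0,0.14,0.5],0],[65,[0,0,0.5],0],[65,[0,0,0],0],[35,[0,0,0],0],[35,[0,0,0],0],[35,[0,0,0],0],[35,[0,0,0],0],[35,[0,0,0],0],[35,[0,0,-1.5],0],[35,[0,0,-3],0]]}}

```text
time: 18.3
tool_pos: [442.6, -245.8, 75.4]
eef_rot: [[0.997, -0.071, -0.005], [-0.071, -0.997, 0.001], [-0.005, -0.001, -1.0]]
force: [0.1, 0.4, -1.4]
gripper_width: 0.477
```

Run:
```python
from h import *
tgt([*PK[4],210])
```

```text
t 18.3 tcp [ 442.6 -245.8   75.4] psi -94.08 need cm [ 16.37 -37.3  -13.52] turn -0.001 j6 92.7 w 0.477 F [ 0.1  0.4 -1.4]
```

{"api": "send_rows", "payload": {"deltas": [[35,[0,0,-3.5],0],[35,[0,0,-3.5],0],[35,[0,0,-3.5],0],[35,[0.5,-1.2,-2.8],0],[35,[1.2,-2.8,0],0],[35,[1.6,-3.7,0],0],[35,[1.6,-3.7,0],0],[35,[1.6,-3.7,0],0],[35,[1.6,-3.7,0],0],[35,[1.6,-3.7,0],0]]}}

```text
time: 19.3
tool_pos: [557.3, -27.0, 209.8]
eef_rot: [[0.998, -0.071, 0.0], [-0.071, -0.998, 0.0], [0.0, -0.0, -1.0]]
force: [1.4, -1.3, -1.2]
gripper_width: 0.475
```

{"api": "send_rows", "payload": {"deltas": [[35,[1.6,-3.7,0],0],[35,[1.6,-3.7,0],0],[35,[1.6,-3.7,0],0],[35,[1.1,-2.6,0],0],[35,[0.4,-0.8,0],0],[35,[0,0,0],0],[35,[0,0,0],0],[35,[0,0,0],0],[35,[0,0,0],0],[35,[0,0,0],0]]}}

```text
time: 20.3
tool_pos: [629.9, 110.8, 210.2]
eef_rot: [[0.997, -0.072, 0.0], [-0.072, -0.997, 0.0], [0.0, -0.0, -1.0]]
force: [-0.2, 0.5, -0.9]
gripper_width: 0.477
```

Run:
```python
from h import *
tgt([*PK[4],117])
```

```text
t 20.3 tcp [629.9 110.8 210.2] psi -94.11 need cm [ 0.29 -0.39  9.32] turn -0.002 j6 58.5 w 0.477 F [-0.2  0.5 -0.9]
```

{"api": "send_rows", "payload": {"deltas": [[35,[0.3,-0.4,1.5],0],[35,[0,0,2],0],[35,[0,0,2],0],[35,[0,0,1],0],[35,[0,0,0],0],[35,[0,0,0],0],[35,[0,0,0],0],[35,[0,0,0],0],[35,[0,0,0],0],[35,[0,0,0],0]]}}

```text
time: 21.3
tool_pos: [633.5, 115.4, 145.3]
eef_rot: [[0.997, -0.071, 0.001], [-0.071, -0.997, 0.0], [0.001, -0.0, -1.0]]
force: [-0.3, 0.2, -0.2]
gripper_width: 0.47
```

{"api": "send_rows", "payload": {"deltas": [[35,[0,0.1,0.7],0],[35,[0,0,0.7],0],[35,[0,0,0.7],0],[35,[0,0,0.4],0],[35,[0,0,0.3],0],[35,[0,0,0],0],[35,[0,0,0],0],[35,[0,0,0],0],[35,[0,0,0],0],[35,[0,0,0],0]]}}

```text
time: 22.3
tool_pos: [633.3, 114.4, 116.8]
eef_rot: [[0.997, -0.071, 0.0], [-0.071, -0.997, 0.0], [0.0, -0.0, -1.0]]
force: [0.2, -0.4, 0.9]
gripper_width: 0.474
```

{"api": "send_rows", "payload": {"deltas": [[50,[0,0,0],0],[58,[0,0,0],0],[62,[0,0,0],0],[62,[0,0,0],0],[62,[0,0,-1],0],[62,[0,0,-2],0],[62,[0,0,-3],0],[62,[0,0,-3],0],[62,[-0.5,2,0],0],[62,[-1,3,0],0]]}}

```text
time: 23.3
tool_pos: [615.6, 66.1, 208.4]
eef_rot: [[0.998, -0.069, 0.003], [-0.069, -0.998, 0.001], [0.003, -0.001, -1.0]]
force: [-0.3, -0.8, 0.1]
gripper_width: 0.619
```

{"api": "send_rows", "payload": {"deltas": [[62,[-1.5,3.8,0],0],[62,[-1.5,3.8,0],0],[62,[-1.5,3.8,0],0],[62,[-1.5,3.8,0],0],[62,[0,0,0],0],[62,[0,0,0],0],[62,[0,0,0],0],[62,[0,0,0],0],[62,[0,0,0],0],[62,[0,0,0],0]]}}

```text
time: 24.3
tool_pos: [544.4, -81.2, 206.6]
eef_rot: [[0.998, -0.07, -0.0], [-0.07, -0.998, -0.0], [-0.0, 0.0, -1.0]]
force: [-0.4, -0.3, 0.3]
gripper_width: 0.622
```

Run:
```python
from m import *
c=cap('top'); W=cloud(c); blobs(W,53,70,(400,210,510,360),20); print('shk');blobs(W,125,155,(195,185,335,280),20)
tgt([484.8,-325.0,205])
```

```text
332 px (480, 244) mean [ 575.4 -330.    62.5] z sd 2.9 circ 575.8 -331.0 21.3 rect [ 575.9 -331.1   40.8   41.2   46.1]
343 px (478, 288) mean [ 484.5 -324.1   62.4] z sd 3.0 circ 484.6 -325.2 21.8 rect [ 484.5 -325.    41.    41.8   58.5]
348 px (475, 332) mean [ 394.7 -315.8   62.4] z sd 2.9 circ 394.5 -316.3 21.7 rect [ 394.7 -316.3   40.    42.4   42.4]
shk
29 px (260, 201) mean [650.2 118.4 148. ] z sd 2.1 circ 649.5 118.7 11.1 rect [651.3 119.    7.   22.1  10.7]
t 24.35 tcp [544.4 -81.3 206.6] psi -94.01 need cm [-4.24 24.72  0.17] turn -0.0 j6 74.1 w 0.621 F [-0.3 -0.5  0.8]
```

{"api": "send_rows", "payload": {"deltas": [[65,[-0.5,2.5,0],0],[65,[-0.6,3.6,0],0],[65,[-0.7,4,0],0],[65,[-0.7,4,0],0],[65,[-0.7,4,0],0],[65,[-0.6,3.6,0],0],[65,[-0.4,2.2,1],0],[65,[0,0.8,3],0],[65,[0,0,3],0],[65,[0,0,3],0]]}}

```text
time: 25.35
tool_pos: [484.8, -325.6, 105.8]
eef_rot: [[0.997, -0.071, 0.0], [-0.071, -0.997, -0.0], [0.0, 0.0, -1.0]]
force: [0.2, -0.2, 0.1]
gripper_width: 0.649
```

{"api": "send_rows", "payload": {"deltas": [[65,[0,0,2],0],[65,[0,0,2],0],[65,[0,0,1],0],[65,[0,0,0.5],0],[65,[0,0,0],0],[65,[0,0,0],0],[65,[0,0,0],0],[65,[0,0,0],0],[65,[0,0,0],0],[65,[0,0,0],0]]}}

```text
time: 26.35
tool_pos: [485.0, -325.3, 52.1]
eef_rot: [[0.997, -0.071, 0.001], [-0.071, -0.997, -0.0], [0.001, 0.0, -1.0]]
force: [0.2, -0.4, 0.1]
gripper_width: 0.649
```

Run:
```python
from m import *
c=cap('top'); W=cloud(c); blobs(W,53,70,(400,210,510,360),20)
tgt([484.6,-325.0,32])
```

```text
36 px (475, 296) mean [ 469.1 -317.1   61.8] z sd 3.7 circ 468.5 -316.8 10.0 rect [ 469.1 -317.3   19.7    7.6   48.1]
349 px (475, 332) mean [ 394.4 -316.1   62.4] z sd 2.7 circ 394.7 -317.1 21.6 rect [ 394.2 -316.4   40.9   40.9   70.5]
t 26.4 tcp [ 484.9 -325.3   52. ] psi -94.06 need cm [-0.03 -0.03  2.  ] turn -0.001 j6 100.6 w 0.653 F [ 0.9  0.  -0.2]
```

{"api": "send_rows", "payload": {"deltas": [[65,[0,0,1.2],0],[65,[0,0,0.8],0],[65,[0,0,0],0],[35,[0,0,0],0],[35,[0,0,0],0],[35,[0,0,0],0],[35,[0,0,0],0],[35,[0,0,0],0],[35,[0,0,-1.5],0],[35,[0,0,-3],0]]}}

```text
time: 27.4
tool_pos: [483.1, -324.6, 75.1]
eef_rot: [[0.997, -0.071, -0.005], [-0.071, -0.997, 0.002], [-0.005, -0.001, -1.0]]
force: [-0.2, 0.1, 0.3]
gripper_width: 0.472
```

Run:
```python
from h import *
tgt([*PK[3],212])
```

```text
t 27.4 tcp [ 483.1 -324.6   75.1] psi -94.08 need cm [ 11.76 -52.08 -13.67] turn -0.001 j6 100.6 w 0.472 F [-0.2  0.1  0.3]
```

{"api": "send_rows", "payload": {"deltas": [[35,[0,0,-3.5],0],[35,[0,0,-3.5],0],[35,[0,0,-3.5],0],[35,[0.3,-1.2,-2.8],0],[35,[0.6,-2.7,0],0],[35,[0.8,-3.6,0],0],[35,[0.8,-3.6,0],0],[35,[0.8,-3.6,0],0],[35,[0.8,-3.6,0],0],[35,[0.8,-3.6,0],0]]}}

```text
time: 28.4
tool_pos: [549.3, -108.8, 210.0]
eef_rot: [[0.997, -0.071, 0.0], [-0.071, -0.997, 0.0], [0.0, -0.0, -1.0]]
force: [1.4, 1.1, -1.2]
gripper_width: 0.479
```

{"api": "send_rows", "payload": {"deltas": [[35,[0.8,-3.6,0],0],[35,[0.8,-3.6,0],0],[35,[0.8,-3.6,0],0],[35,[0.8,-3.6,0],0],[35,[0.8,-3.6,0],0],[35,[0.8,-3.6,0],0],[35,[0.8,-3.6,0],0],[35,[0.8,-3.2,0],0],[35,[0.4,-1.6,0],0],[35,[0,0,0],0]]}}

```text
time: 29.4
tool_pos: [638.5, 186.1, 209.1]
eef_rot: [[0.998, -0.069, -0.001], [-0.069, -0.998, -0.0], [-0.001, 0.0, -1.0]]
force: [-0.5, -0.5, -1.7]
gripper_width: 0.477
```

Run:
```python
from h import *
tgt([*PK[3],117])
```

```text
t 29.4 tcp [638.5 186.1 209.1] psi -93.95 need cm [-0.03 -0.02  9.21] turn 0.001 j6 53.1 w 0.477 F [-0.5 -0.5 -1.7]
```

{"api": "send_rows", "payload": {"deltas": [[35,[0,0,1.5],0],[35,[0,0,2],0],[35,[0,0,2],0],[35,[0,0,1],0],[35,[0,0,0],0],[35,[0,0,0],0],[35,[0,0,0],0],[35,[0,0,0],0],[35,[0,0,0],0],[35,[0,0,0],0]]}}

```text
time: 30.4
tool_pos: [638.4, 184.3, 145.2]
eef_rot: [[0.997, -0.071, 0.001], [-0.071, -0.997, 0.0], [0.0, -0.0, -1.0]]
force: [-1.0, -0.2, -0.5]
gripper_width: 0.479
```

{"api": "send_rows", "payload": {"deltas": [[35,[0,-0.15,0],0],[35,[0,0,0.7],0],[35,[0,0,0.7],0],[35,[0,0,0.7],0],[35,[0,0,0.4],0],[35,[0,0,0.3],0],[35,[0,0,0],0],[35,[0,0,0],0],[35,[0,0,0],0],[35,[0,0,0],0]]}}

```text
time: 31.4
tool_pos: [638.4, 185.7, 116.8]
eef_rot: [[0.997, -0.071, 0.0], [-0.071, -0.997, 0.0], [0.0, -0.0, -1.0]]
force: [-0.2, 0.1, -0.4]
gripper_width: 0.476
```

{"api": "send_rows", "payload": {"deltas": [[35,[0,0,0.1],0],[35,[0,0,0],0],[50,[0,0,0],0],[58,[0,0,0],0],[62,[0,0,0],0],[62,[0,0,0],0],[62,[0,0,-1],0],[62,[0,0,-2],0],[62,[0,0,-3],0],[62,[0,0,-3],0]]}}

```text
time: 32.4
tool_pos: [638.3, 185.6, 207.3]
eef_rot: [[0.998, -0.071, -0.0], [-0.071, -0.998, -0.0], [-0.0, 0.0, -1.0]]
force: [1.6, -0.2, -0.4]
gripper_width: 0.616
```

{"api": "send_rows", "payload": {"deltas": [[62,[-2,-1,0],0],[62,[-3,-2,0],0],[62,[-4,-2,0],0],[62,[-4,-2,0],0],[62,[-4,-2,0],0],[62,[-4,-2,0],0],[62,[0,0,0],0],[62,[0,0,0],0],[62,[0,0,0],0],[62,[0,0,0],0]]}}

```text
time: 33.4
tool_pos: [437.5, 309.8, 205.9]
eef_rot: [[0.997, -0.072, 0.0], [-0.072, -0.997, -0.0], [0.0, 0.0, -1.0]]
force: [0.4, -0.7, -0.4]
gripper_width: 0.618
```

Run:
```python
from m import *
c=cap('top'); W=cloud(c); blobs(W,53,70,(400,210,510,360),20); print('shk');blobs(W,125,155,(195,185,335,280),20)
tgt([473.9,200,89]); save(c,'c.png',(100,170,520,360),1.9)
save(cap('scene'),'d.png',(300,200,560,370),3)
```

```text
334 px (480, 244) mean [ 575.6 -330.1   62.2] z sd 2.8 circ 576.3 -330.4 21.9 rect [ 575.5 -331.1   41.5   41.3   52. ]
346 px (475, 332) mean [ 394.6 -315.9   62.5] z sd 3.0 circ 394.4 -317.1 22.2 rect [ 394.1 -316.8   41.2   40.7   87.7]
shk
384 px (227, 207) mean [637.6 183.8 147.7] z sd 3.8 circ 638.5 184.7 22.2 rect [638.7 184.3  40.5  41.7  54.4]
376 px (263, 210) mean [632.2 113.5 147.2] z sd 3.8 circ 633.7 114.4 21.7 rect [633.3 114.   41.7  41.4  41.7]
374 px (299, 213) mean [625.4  42.6 147.5] z sd 3.8 circ 626.8 43.3 22.0 rect [626.2  42.4  41.5  41.5  68.8]
382 px (223, 243) mean [565.9 190.1 147.4] z sd 3.8 circ 567.0 191.1 21.8 rect [566.1 190.6  41.7  40.9  59.8]
377 px (259, 247) mean [558.3 119.8 147.4] z sd 3.7 circ 559.1 120.3 21.7 rect [559.1 119.8  41.8  40.7   1.5]
369 px (297, 249) mean [555.2  46.2 147.7] z sd 3.4 circ 555.9 46.3 21.3 rect [556.   46.4  41.6  41.   33. ]
t 33.45 tcp [437.5 309.7 205.7] psi -94.15 need cm [ 4.43 10.67 11.68] turn -0.003 j6 29.6 w 0.623 F [-0.3 -0.6 -0.1]
```

View pics/c.png

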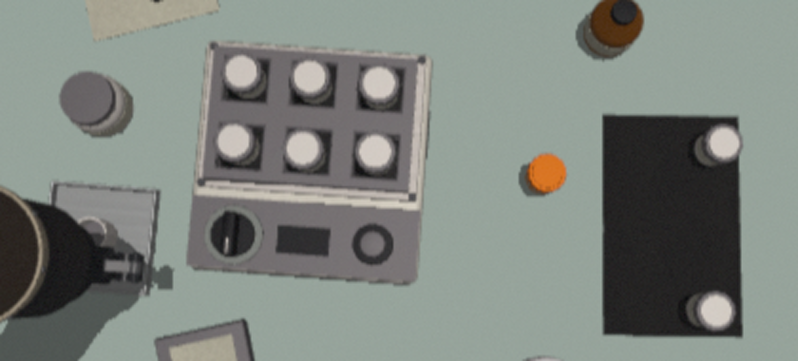

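View pics/d.png

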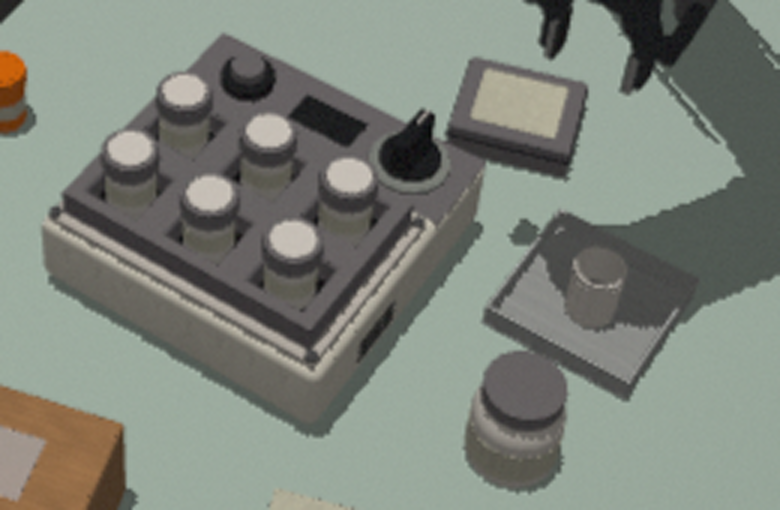

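All six pockets now hold capped pots with tops at 147 mm, each within about 3 mm of centre. The open pot stands upright in the tray (scene crop 597,290). Two spares remain on the mat. Next is the knob.

{"api": "send_rows", "payload": {"deltas": [[50,[0.6,1.4,0],0],[50,[1,2.5,0],0],[50,[1.2,2.8,0],0],[50,[1,2.5,0],0],[50,[0.6,1.5,0],0],[50,[0,0,2],0],[50,[0,0,2.5],0],[50,[0,0,2],0],[50,[0,0,1],0],[50,[0,0,0],0]]}}

```text
time: 34.5
tool_pos: [472.6, 199.5, 129.6]
eef_rot: [[0.997, -0.071, -0.002], [-0.071, -0.997, -0.002], [-0.002, 0.002, -1.0]]
force: [-0.6, 0.1, 0.8]
gripper_width: 0.497
```

Run:
```python
from h import *
tgt([473.9,200,93])
```

```text
t 34.5 tcp [472.6 199.5 129.6] psi -94.09 need cm [ 0.13 -0.07  3.66] turn -0.002 j6 41.1 w 0.497 F [-0.6  0.1  0.8]
```

{"api": "send_rows", "payload": {"deltas": [[50,[0.1,0,1.5],0],[50,[0,0,1.2],0],[50,[0,0,0.9],0],[50,[0,0,0],0],[50,[0,0,0],0],[35,[0,0,0],0],[25,[0,0,0],0],[10,[0,0,0],0],[5,[0,0,0],0],[5,[0,0,0],0]], "force": 50}}

```text
time: 35.5
tool_pos: [473.9, 198.2, 95.7]
eef_rot: [[0.998, -0.07, -0.0], [-0.07, -0.998, -0.003], [-0.0, 0.003, -1.0]]
force: [0.9, -11.3, 8.1]
gripper_width: 0.152
```

{"api": "send_rows", "payload": {"deltas": [[5,[0,0,0],0],[5,[0,0,0],0],[5,[0,0,0],0],[5,[0,0,0],0],[5,[0,0,0],0],[5,[0,0,0],0.1],[5,[0,0,0],0.1],[5,[0,0,0],0],[5,[0,0,0],0],[5,[0,0,0],0]]}}

```text
time: 36.5
tool_pos: [473.9, 197.9, 95.6]
eef_rot: [[0.964, -0.267, -0.001], [-0.267, -0.964, -0.003], [0.0, 0.004, -1.0]]
force: [1.0, -11.2, 7.9]
gripper_width: 0.152
```

Run:
```python
from h import *
tgt([473.9,200,93]); print(bot.sense()['ft_torque'])
```

```text
t 36.5 tcp [473.9 197.9  95.6] psi -105.51 need cm [-0.06 -0.2   0.26] turn -0.201 j6 29.7 w 0.152 F [  1.  -11.2   7.9]
[-4.17520344 -0.63295194  0.03982304]
```

{"api": "send_rows", "payload": {"deltas": [[5,[0,0.15,-0.2],0],[5,[0,0,0],0.12],[5,[0,0,0],0.13],[5,[0,0,0],0.13],[5,[0,0,0],0.13],[5,[0,0,0],0.13],[5,[0,0,0],0.12],[5,[0,0,0],0.07],[5,[0,0,0],0],[5,[0,0,0],0]]}}

```text
time: 37.5
tool_pos: [473.3, 197.0, 95.8]
eef_rot: [[0.454, -0.891, -0.001], [-0.891, -0.454, -0.003], [0.002, 0.003, -1.0]]
force: [6.7, -7.3, -10.4]
gripper_width: 0.152
```

Run:
```python
from h import *
tgt([473.9,200,93]); print(bot.sense()['ft_torque'])
save(cap('top'),'e.png',(170,250,290,330),5);save(cap('scene'),'f.png',(380,200,500,290),5)
```

```text
t 37.5 tcp [473.3 197.   95.8] psi -152.98 need cm [-0.24 -0.2   0.28] turn -1.029 j6 -17.7 w 0.152 F [  6.7  -7.3 -10.4]
[-2.67661987 -2.75457837  1.13085625]
```

View pics/f.png

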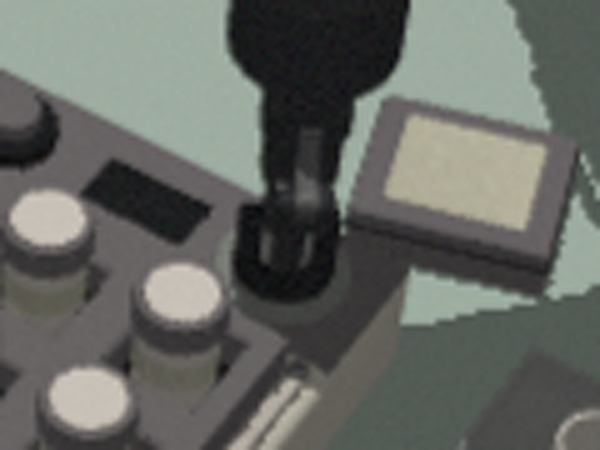

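{"api": "send_rows", "payload": {"deltas": [[5,[0,0,0],-0.09],[5,[0,0,0],-0.13],[5,[0,0,0],-0.13],[5,[0,0,0],-0.13],[5,[0,0,0],-0.13],[5,[0,0,0],-0.13],[5,[0,0,0],-0.13],[5,[0,0,0],-0.13],[5,[0,0,0],-0.03],[5,[0,0,0],0]]}}

```text
time: 38.6
tool_pos: [473.9, 198.0, 95.9]
eef_rot: [[0.998, -0.07, -0.0], [-0.07, -0.998, -0.001], [-0.0, 0.001, -1.0]]
force: [8.7, -3.9, -13.5]
gripper_width: 0.149
```

{"api": "send_rows", "payload": {"deltas": [[20,[0,0,0],0],[35,[0,0,0],0],[45,[0,0,0],0],[50,[0,0,0],0],[50,[0,0,0],0],[50,[0,0,0],0],[50,[0,0,-1],0],[50,[0,0,-2],0],[50,[0,0,-2],0],[50,[0,0,-2],0]]}}

```text
time: 39.6
tool_pos: [473.6, 198.9, 168.3]
eef_rot: [[0.998, -0.071, 0.0], [-0.071, -0.998, 0.0], [0.0, -0.0, -1.0]]
force: [1.2, 0.5, 0.6]
gripper_width: 0.498
```

Run:
```python
from h import *
b=C-41*ex-87*ex-75*ey; print(b); tgt([*b,150])
save(cap('scene'),'g.png',(300,200,500,330),4)
```

```text
[464.28006604  51.11152487]
t 39.6 tcp [473.6 198.9 168.3] psi -94.05 need cm [ 0.11 14.81  1.83] turn -0.001 j6 41.2 w 0.498 F [1.2 0.5 0.6]
```

View pics/g.png

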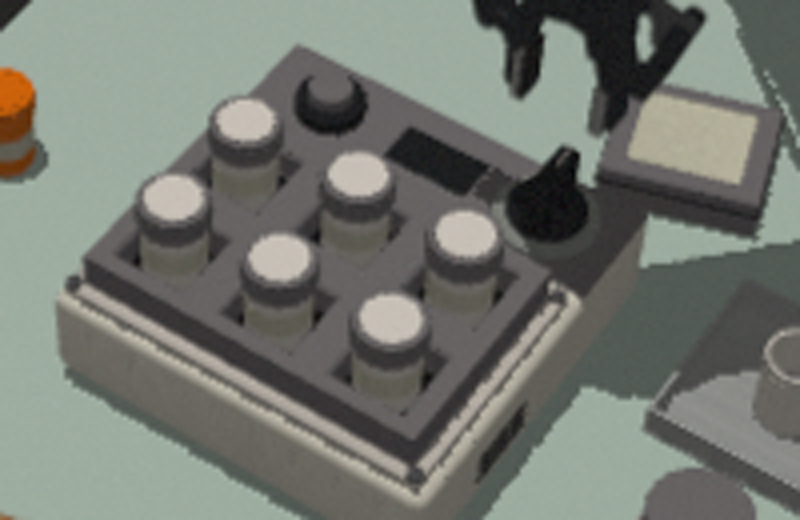

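The knob has sprung back and all six pots are in place. Next, the start button with shut fingers.

{"api": "send_rows", "payload": {"deltas": [[20,[0,1.5,0],0],[0,[0,2.8,0],0],[0,[0,3.5,0],0],[0,[0,3.5,0],0],[0,[0,2.5,0],0],[0,[0,1,1],0],[0,[0,0,2],0],[0,[0,0,2],0],[0,[0,0,0.8],0],[0,[0,0,0],0]]}}

```text
time: 40.65
tool_pos: [462.3, 50.9, 107.6]
eef_rot: [[0.997, -0.071, -0.003], [-0.071, -0.997, -0.001], [-0.002, 0.002, -1.0]]
force: [-0.2, -0.3, 0.1]
gripper_width: 0.005
```

Run:
```python
from h import *
tgt([463.8,50.8,90])
```

```text
t 40.65 tcp [462.3  50.9 107.6] psi -94.05 need cm [ 0.16 -0.01  1.76] turn -0.001 j6 55.3 w 0.005 F [-0.2 -0.3  0.1]
```

{"api": "send_rows", "payload": {"deltas": [[0,[0.15,0,0.5],0],[0,[0,0,0.5],0],[0,[0,0,0.4],0],[0,[0,0,0.3],0],[0,[0,0,0.2],0],[0,[0,0,0],0],[0,[0,0,0],0],[0,[0,0,0],0],[0,[0,0,0],0],[0,[0,0,0],0]]}}

```text
time: 41.65
tool_pos: [465.2, 51.5, 91.0]
eef_rot: [[0.998, -0.07, 0.002], [-0.07, -0.998, 0.001], [0.002, -0.001, -1.0]]
force: [-3.9, 1.7, 13.1]
gripper_width: -0.003
```

{"api": "send_rows", "payload": {"deltas": [[0,[0,0,0.15],0],[0,[0,0,0],0],[0,[0,0,0],0],[0,[0,0,-0.5],0],[0,[0,0,-1],0],[0,[0,0,-2],0],[0,[0,0,-3],0],[0,[0,0,-3],0],[0,[0,0,-3],0],[0,[0,0,0],0]]}}

```text
time: 42.65
tool_pos: [466.5, 51.7, 217.5]
eef_rot: [[0.998, -0.07, 0.006], [-0.07, -0.998, 0.002], [0.006, -0.003, -1.0]]
force: [1.2, 0.6, 0.8]
gripper_width: 0.0
```

{"api": "send_rows", "payload": {"deltas": [[0,[-1,2,0],0],[0,[-1,3,0],0],[0,[-1,4,0],0],[0,[-1,4,0],0],[0,[-1,4,0],0],[0,[0,2,0],0],[0,[0,0,0],0],[0,[0,0,0],0],[0,[0,0,0],0],[0,[0,0,0],0]]}}

```text
time: 43.65
tool_pos: [401.3, -134.3, 213.1]
eef_rot: [[0.998, -0.07, -0.0], [-0.07, -0.998, 0.0], [-0.0, -0.0, -1.0]]
force: [-0.1, -0.3, -0.2]
gripper_width: 0.002
```

Run:
```python
from m import *
c=cap('top'); W=cloud(c); print('mat');blobs(W,53,70,(370,210,520,400),20); print('shk');blobs(W,125,155,(195,185,335,280),20)
print('tray');blobs(W,26,70,(125,265,182,325),20)
tgt([425,-140,200]); save(c,'z.png',(100,160,520,400),1.9)
```

```text
mat
334 px (480, 244) mean [ 575.6 -330.1   62.4] z sd 2.9 circ 575.7 -330.7 21.6 rect [ 576.2 -330.2   41.5   40.7   17.5]
319 px (387, 260) mean [ 543.1 -137.9   61. ] z sd 2.6 circ 543.6 -138.1 21.4 rect [ 543.  -138.5   41.2   41.1   17.4]
24 px (484, 332) mean [ 396.1 -334.8   61.2] z sd 2.8 circ 395.1 -332.9 13.1 rect [ 395.2 -334.8   26.2    5.9    1.6]
shk
383 px (227, 207) mean [637.6 183.8 147.7] z sd 3.6 circ 638.8 184.2 21.5 rect [638.4 184.6  41.3  41.8   1. ]
376 px (262, 210) mean [632.2 113.7 147.3] z sd 4.0 circ 633.3 113.9 21.7 rect [633.4 114.3  41.   41.   59.3]
377 px (299, 213) mean [625.5  42.7 147.7] z sd 3.6 circ 626.4 43.0 21.5 rect [626.4  42.9  41.6  40.7  55.8]
386 px (223, 243) mean [565.8 190.  147.8] z sd 3.7 circ 566.5 191.3 21.8 rect [566.2 190.6  41.7  40.9  58. ]
375 px (259, 247) mean [558.3 119.8 147.5] z sd 3.7 circ 559.3 120.6 22.0 rect [558.9 120.   41.7  40.7  74.9]
371 px (297, 249) mean [555.2  46.2 147.8] z sd 3.2 circ 556.0 46.4 21.4 rect [555.9  46.6  41.4  41.3  11.4]
tray
190 px (147, 292) mean [474.8 361.5  45.7] z sd 9.9 circ 475.2 361.4 20.2 rect [475.  361.3  38.1  38.6  36.6]
t 43.7 tcp [ 401.4 -134.2  213.2] psi -93.99 need cm [2.4  0.41 1.32] turn 0.0 j6 77.6 w 0.002 F [ 0.6  0.9 -0.4]
```

View pics/z.png

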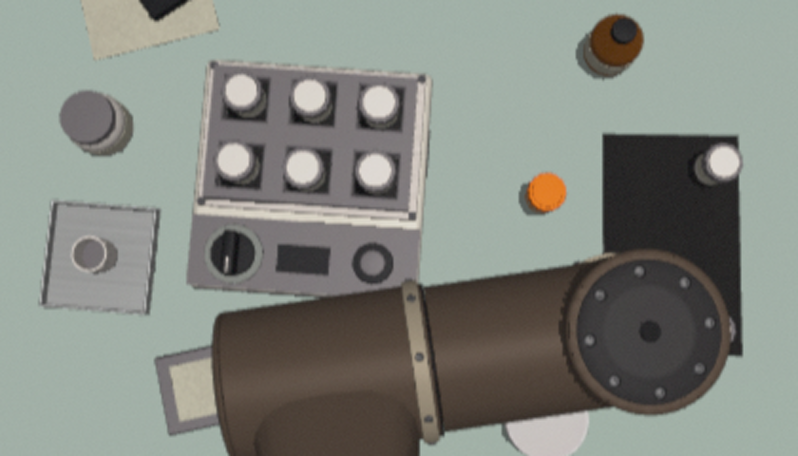

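```bash
python3 -c "
from rig import job
print(job.job_done())"
```

```text
the job is handed in; nothing more can be done
None
```

The job is done and handed in at about 44 s of the 210 s allowed; no verdict was reported.

**What I did**
- I moved the open pot from pocket4 to the discard tray.
- I put three spares from the mat into pockets 2, 4 and 3.
- I turned the pulse knob about 1.03 rad clockwise, where the wrist torque rose to 1.1 Nm, well above the 0.125 Nm spring. I turned it back and let it go.
- I pressed the start button until the fingertips were at 91.0 mm, the height for fully down, with 13 N on the tool. I pressed 1.5 mm further, then released it.

**Last checks**
- **Carrier:** all six caps are at about 147 mm, each within about 3 mm of its pocket centre.
- **Tray:** the open pot is upright, about 3 mm from the tray's centre.
- **Knob and button:** in the last picture the knob bar looks at rest and the button looks up. I judged this by eye, because the joint values cannot be read.
- **Left alone:** the two leftover spares, the amber bottle, the jar and the orange pot look undisturbed. One leftover spare was mostly hidden by the arm in the last picture, but its visible edge was at the right height and close to its place.
- **Small disagreement:** the knob turned out to be about 2 mm off my measured position, which put about 11 N sideways on the gripper. I shifted the gripper before turning.

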